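Show the next bead to the document camera

ROBOT

A 7-joint arm with a two-finger parallel gripper is mounted at the origin on the work surface. World frame = base frame: x ahead of the robot, y to its left, z up, the work surface at z = 0. Lengths are in m, angles in rad, forces in N, time in s.
With the tool pointing down it reaches from about 0.4 to 0.9 m from the base axis. Payload 5.6 kg.
Tool frame: the origin (TCP) lies midway between the tips of the shut fingers; the grasp point (between the pads) lies 19 mm behind it; y points along the fingers, z is the direction in which the jaws open and shut, and the axes are right-handed (so a half turn about y gives the same grasp; the last joint's range is limited). The gripper opens to 92 mm and grips with 3 to 60 N. Pads are 20 mm wide; open, the fingers measure 128 mm over their backs; the gripper's body (75 mm by 189 mm) begins 69 mm behind the grasp point.
Start: joints at [-1.288, 0.468, -0.012, 1.603, 0.006, 1.071, -0.056], TCP at [0.208, 0.616, 0.215] pointing down, gripper open.
Joint ranges: [-2.53, 2.53], [-0.31, 2.02], [-1.57, 1.55], [0.28, 2.44], [-1.29, 4.43], [0.15, 1.84], [-2.92, 2.92]. Speed limits (rad/s): [2.57, 2.57, 3.14, 3.14, 3.14, 3.14, 3.14].

INTERFACE

Orientations are given as a 3x3 rotation matrix whose columns are the frame's x, y, z axes.
In Python, from station import env, effector, solver, viewer, workorder, search_frame, tip_of gives the robot as it stands. Calls block until the motion is done:
- env.reach(position, orientation): joint-space move of the TCP to a pose.
- env.movel(position, frame=None, rate=0.15): straight line of the TCP; frame=None keeps the orientation; rate is the mean speed in m/s.
- env.goto_joints(angles): joint-space move.
- effector.release() and effector.grasp(squeeze=None): open the fingers fully, or close them until they stop; squeeze is the grip in N (None keeps the last).
- env.pause(seconds).
- solver.inverse_kinematics(position, orientation): joint angles nearest the present ones, or None.
- env.sense(): the state.
- viewer.read_camera(name): name is "scene" or "top"; returns (picture, depth): 400x640x3 uint8, red, green, blue; 400x640 float32, m along the optical axis (not along the pixel's ray), 0 where there is no reading.
- viewer.camera_info(name): a dict with "intrinsics" (3x3 intrinsics, pixels), "dist_coeffs" ([k1, k2, p1, p2, k3] as OpenCV has them; the pictures are not rectified), "eye" and "rotation" of the camera in the world. Camera axes: x right, y up, looking along -z (the intrinsics and any distortion apply to the point x, -y, -z); pixel columns grow to the right and rows downward; lengths in m; the calibration is good to about 2 mm. A picture is of the moment at which its call begins. camera_info takes no time and is no camera call.
A pose or a line that the arm cannot do raises env.PlanningError and nothing moves.
- workorder.finish_job(): hands the job in, once; it reports no verdict.
Trained networks look in the newest picture that a camera, given by its name, has taken for a name from the list of things; names that differ only in an ending like _2 or _b are one class to them, and where a whole thing is asked for, a point or a joint stands for the part that bears it (a point fixed in the world has none). Each returns a list of dicts, best first, with "score" (0 to 1); they miss things now and then, are a little off and sometimes report something else, mostly with a low value. They report only what shows in the picture. A call takes as long as a camera call. They do not tell look-alikes from the thing itself.
- search_frame(camera, name): "at" ([x, y, z] in m, in world coordinates, good to about 4 mm: the middle of the surface that is visible of it).
- tip_of(camera, name): "at" ([x, y, z] in m, in world coordinates, good to about 4 mm: a listed point, or the origin of a listed thing).
The state is a dict: "t": time; "joint_positions": joint angles; "joint_velocities": joint speeds; "tau": joint torques, N m; "ee_pos": TCP position; "tcp_rot": TCP orientation; "wrist_force": force on the tool from outside, world axes, zero at the start; "moment": the same for the moment, N m; "gripper_width": finger opening in m.
Only numpy, scipy, OpenCV 4.12 (cv2) and the standard library are available. Lean on these libraries where they do the work, as an engineer would, in place of code of your own. Each camera call takes 0.05 s, during which the arm holds its last target. There are 200 camera calls.

TASK

Press the fat white button on the red bead machine so that one bead, and only one, pops out; then take that bead from the catch tray and hold it up for the class in front of the document camera: about 12 cm straight ahead of the lens, in the middle of its view, with the bead's hole pointing straight at the lens so that it can be looked through. Finish while still holding the bead there, quite still, and leave the camera and everything else on the counter as they stand.

Things in the scene. Friction and masses are not known exactly. Their poses are not given: they have to be found in the camera images.
- machine: Red plastic bead machine, fixed. Tower 126 x 126 mm, 174 mm high; origin on the counter, z up, front faces its -x, front face at x = -47 mm, back at +78 mm. Behind a clear front window four beads lie across it, one above the other. A full press of the button shoves the lowest bead out at the tower's foot; it rolls down the catch tray in 1 s. As the button rises the next drops: one bead a press.
- button_top (a point): Top centre of the fat white push button (50 mm across, standing 20 mm proud of the tower's top, 194 mm above the counter, at x = +37 mm of the machine); moves with it. Goes 12 mm straight down against a spring: 1 N to start, 3 N fully down, more if pressed fast (35 N per m/s); springs back when let go. Press at 50 mm/s or less: a hard jab can shoot the bead over the lip.
- button (a joint): Travel of the button: 0 = up, 0.012 m = fully pressed (the bead is out of the tower from about 0.010).
- tray_rest (a point): Centre of a bead lying against the lip of the catch tray, where the popped bead stops (up to 10 mm to either side). The tray, 82 mm wide, reaches from the tower to x = -150 mm of the machine; floor 17 mm above the counter at the tower, 10 mm at the lip; lip 2.5 mm thick, 8 mm above the floor. Side walls 26 mm above the counter, 44 mm apart at the tower, 78 mm at the lip.
- bead_1: Blue barrel bead, lowest in the machine, first to come out: 32 mm diameter, 36 mm long, 18 g, a 10 mm hole from end to end along its y axis. Origin at its centre; x and z roll about the hole. Starts at the tower's foot out of reach; comes to rest in the tray with its hole level and about parallel to the lip, 87 mm in front of the tower, its centre 27 mm above the counter.
- bead_2: Yellow bead, next above the blue one, same size; must stay in the machine.
- bead_3: Green bead above the yellow one; must stay in the machine.
- bead_4: Orange bead on top; must stay in the machine.
- lens (a point): Centre of the document camera's lens glass (black ring 31 mm across on the front of a white head 74 x 48 x 34 mm). The camera looks along this point's -x axis; y is level, z up out of the head's top. The head sits on a telescopic post 75 mm behind the glass (grey foot 190 x 130 mm); glass 0.17 to 0.28 m high, tipped 3 to 23 degrees down; height, tip and heading vary. It yields if pushed.
- frog: Green glazed clay frog, loose, 80 mm across, 67 mm high; origin at the centre of its underside. Leave alone.
- ring: Yellow wooden stacking ring lying flat, loose, 80 mm across, 20 mm thick; origin at the centre of its underside. Leave alone.
- cup: Orange plastic cup, loose, 68 mm across, 75 mm high; origin at the centre of its underside. Leave alone.
- tin: Blue tin biscuit box with a gold lid, loose, 134 x 194 mm, 83 mm high, at the back of the counter; origin at the centre of its underside. Leave alone.
- pencil_pot: White pot with coloured pencils, loose, 72 mm across, about 150 mm high, at the back; origin at the centre of its underside. Leave alone.
Things that resemble listed ones, but are neither listed nor needed, are in the scene too. There is more than one size of the part that bears lens; the job needs the smaller.

How it is judged:
By the outcome, as a careful person would: the job done as asked, in the order asked, and still so for the second after the job is handed in, while the arm keeps its last pose, push and grip.
It also fails if it takes over 51 s, if anything falls off the work surface, if the arm or the gripper's body presses on something with over 40 N, if the wrist force passes 120 N, or if a joint passes its speed limit or range.

## Working session

There is one attempt and no reset: what is moved stays moved. The work goes in short steps, each a Python script; the robot and the scene stay as the last script left them, time stands still between calls to the robot, and variables do not carry over. Pictures are saved under pics/ and viewed, about 8 in all and at most 12, crops included, and the job is handed in when it is done.

```bash
ls; mkdir -p pics; cat > h.py <<'E'
import numpy as np, cv2
from station import env, effector, solver, viewer, workorder, search_frame, tip_of
def cloud(cam):
    p,d=viewer.read_camera(cam); i=viewer.camera_info(cam)
    K=np.array(i["intrinsics"]);D=np.array(i["dist_coeffs"])
    h,w=d.shape; u,v=np.meshgrid(np.arange(w),np.arange(h))
    n=cv2.undistortPoints(np.stack([u,v],-1).reshape(-1,1,2).astype(float),K,D).reshape(h,w,2)
    c=np.stack([n[...,0]*d,-n[...,1]*d,-d],-1)
    return p,d,c@np.array(i["rotation"]).T+np.array(i["eye"])
def save(p,name): cv2.imwrite("pics/"+name,cv2.cvtColor(p,cv2.COLOR_RGB2BGR))
E
python3 - <<'E'
from h import *
np.set_printoptions(precision=4,suppress=True)
P=[]
for c in ["scene","top"]:
    p,d,X=cloud(c); P.append(p); np.savez("pics/%s0.npz"%c,p=p,d=d,X=X)
    print(c,viewer.camera_info(c)["eye"])
    for n in ["machine","button_top","tray_rest","bead_1","lens","frog","ring","cup","tin","pencil_pot"]:
        print(n,[(np.round(r["at"],3).tolist(),round(r["score"],2)) for r in tip_of(c,n)], [(np.round(r["at"],3).tolist(),round(r["score"],2)) for r in search_frame(c,n)] if n in("lens","machine") else "")
for c,p in zip("st",P): save(p,c+"0.png")
s=env.sense();print(s["t"],s["tcp_rot"],s["gripper_width"])
E
```

```text
pics
scene [ 1.3914 -0.2915  1.0997]
machine [([0.596, 0.35, 0.004], 0.78)] [([0.622, 0.322, 0.11], 0.8)]
button_top [([0.588, 0.388, 0.192], 0.46)] 
tray_rest [([0.626, 0.221, 0.027], 0.85)] 
bead_1 [] 
lens [([0.54, -0.343, 0.252], 0.84), ([0.25, -0.29, 0.252], 0.6)] [([0.57, -0.376, 0.272], 0.86), ([0.293, -0.334, 0.272], 0.77)]
frog [([0.645, -0.034, 0.002], 0.92), ([0.542, -0.341, 0.247], 0.67)] 
ring [([0.433, -0.042, -0.003], 0.58), ([0.789, -0.025, 0.001], 0.16)] 
cup [([0.558, -0.034, -0.002], 0.94)] 
tin [([0.786, -0.025, 0.002], 0.85)] 
pencil_pot [([0.772, 0.19, -0.0], 0.8)] 
top [0.3772 0.0219 1.4562]
machine [([0.592, 0.352, 0.003], 0.78)] [([0.593, 0.329, 0.173], 0.77)]
button_top [([0.58, 0.386, 0.194], 0.7), ([0.435, -0.04, 0.001], 0.67)] 
tray_rest [([0.631, 0.223, 0.026], 0.76)] 
bead_1 [] 
lens [([0.548, -0.34, 0.246], 0.75), ([0.249, -0.288, 0.252], 0.56)] [([0.277, -0.332, 0.273], 0.9), ([0.556, -0.371, 0.275], 0.57)]
frog [([0.643, -0.035, 0.001], 0.73)] 
ring [([0.437, -0.041, 0.002], 0.82), ([0.558, -0.033, -0.0], 0.43)] 
cup [([0.556, -0.032, 0.003], 0.88)] 
tin [([0.786, -0.021, -0.0], 0.68)] 
pencil_pot [([0.775, 0.194, 0.001], 0.72)] 
1.3 [[ 0.9474  0.0001  0.3202]
 [-0.3202 -0.      0.9474]
 [ 0.0001 -1.     -0.    ]] 0.09207652864859586
```

View pics/s0.png

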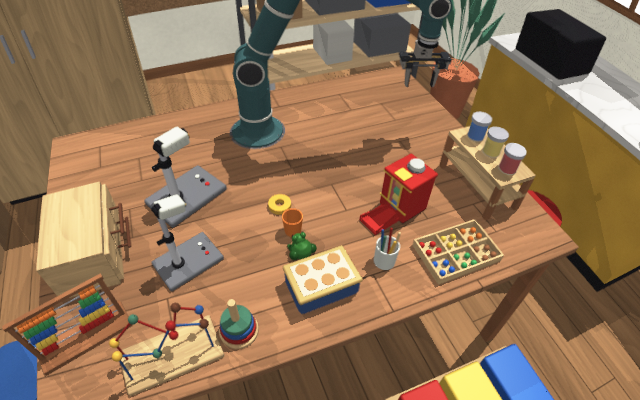

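View pics/t0.png

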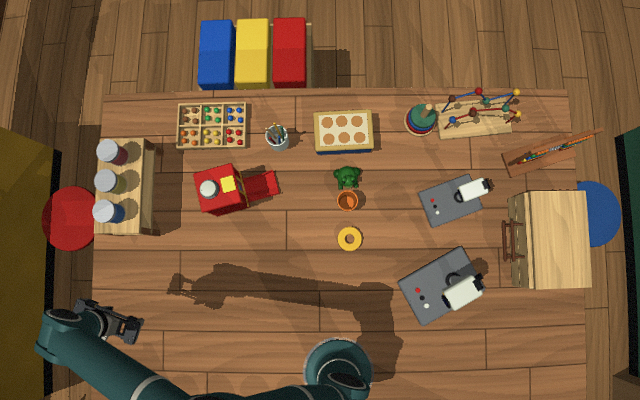

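The scene picture shows the red machine at (408,190) with its tray at (378,215), and two document cameras: heads at (172,141) and (172,208), feet at (186,195) and (188,262). In the top picture their heads are at (462,291) and (475,190). The camera at x≈0.54 has the smaller foot and head, so I'll measure both and check in an enlarged crop.

```bash
cat > m.py <<'E'
import numpy as np, cv2
np.set_printoptions(precision=4,suppress=True)
T=np.load("pics/top0.npz");S=np.load("pics/scene0.npz")
for nm,c in [("A",(0.556,-0.371)),("B",(0.277,-0.332))]:
  for cam,Z in (("t",T),("s",S)):
    X=Z["X"];p=Z["p"].astype(int)
    m=(np.hypot(X[...,0]-c[0],X[...,1]-c[1])<.11)&(X[...,2]>.16)&(Z["d"]>0)&(p.min(-1)>110)
    Q=X[m]
    # top-face: fit plane by RANSAC
    rng=np.random.default_rng(0);best=None
    for _ in range(500):
        a=Q[rng.choice(len(Q),3,False)];n=np.cross(a[1]-a[0],a[2]-a[0]);n/=np.linalg.norm(n)+1e-12
        if abs(n[2])<.85: continue
        k=abs((Q-a[0])@n)<.002
        if best is None or k.sum()>best.sum(): best=k
    R=Q[best];cc=R.mean(0);_,s,V=np.linalg.svd(R-cc);n=V[2]*np.sign(V[2][2])
    r=cv2.minAreaRect((R[:,:2]).astype(np.float32)*1000)
    print(nm,cam,len(Q),len(R),"centre",cc,"n",n,"tilt",np.degrees(np.arccos(n[2])),"downdir",n[:2]/np.hypot(*n[:2]),"rect",r)
    print("   maxaxis",V[0], "zrange",R[:,2].min(),R[:,2].max())
# feet sizes
  X=T["X"];p=T["p"].astype(int)
  m=(np.hypot(X[...,0]-c[0],X[...,1]-c[1])<.25)&(X[...,2]>.008)&(X[...,2]<.05)&(p.max(-1)-p.min(-1)<35)
  m=cv2.morphologyEx(m.astype(np.uint8),cv2.MORPH_OPEN,np.ones((3,3)))
  l,lab,st,ce=cv2.connectedComponentsWithStats(m)
  k=1+st[1:,4].argmax(); print("foot",nm,cv2.minAreaRect((X[lab==k][:,:2]*1000).astype(np.float32)),X[lab==k][:,2].mean())
X=T["X"];p=T["p"].astype(int)
m=(p[...,0]>120)&(p[...,1]<60)&(np.hypot(X[...,0]-.6,X[...,1]-.3)<.2)
top=m&(abs(X[...,2]-.174)<.006)
print("tower",cv2.minAreaRect((X[top|((abs(X[...,2]-.176)<.006)&(np.hypot(X[...,0]-.59,X[...,1]-.35)<.09))][:,:2]*1000).astype(np.float32)))
b=(abs(X[...,2]-.194)<.006)&(np.hypot(X[...,0]-.58,X[...,1]-.386)<.06)
print("button",X[b].mean(0),cv2.minEnclosingCircle((X[b][:,:2]*1000).astype(np.float32)))
t=m&(X[...,2]<.035)&(X[...,2]>.004);print("tray",cv2.minAreaRect((X[t][:,:2]*1000).astype(np.float32)))
a=cv2.resize(S["p"][110:290,100:280],(560,560),interpolation=cv2.INTER_CUBIC)
cv2.imwrite("pics/c1.png",a[...,::-1])
E
python3 m.py
```

```text
A t 421 226 centre [ 0.5588 -0.375   0.2735] n [-0.0716  0.2083  0.9754] tilt 12.725906435693778 downdir [-0.3249  0.9457] rect ((558.864501953125, -377.12646484375), (45.67954635620117, 70.31005859375), 19.01845359802246)
   maxaxis [-0.3335  0.9167 -0.2203] zrange 0.2647232351337878 0.2828764761477105
A s 498 243 centre [ 0.5597 -0.3729  0.2747] n [-0.0612  0.235   0.9701] tilt 14.05614719949474 downdir [-0.2519  0.9678] rect ((558.32666015625, -375.32269287109375), (49.796512603759766, 67.82218933105469), 16.069393157958984)
   maxaxis [ 0.2806 -0.9286  0.2427] zrange 0.26608741126837654 0.28460291684719774
foot A ((562.431640625, -382.93359375), (128.67823791503906, 191.42359924316406), 19.76100730895996) 0.02086758450411855
B t 714 415 centre [ 0.2773 -0.3354  0.2755] n [0.005  0.0024 1.    ] tilt 0.3175416362575893 downdir [0.9055 0.4244] rect ((278.04638671875, -337.1373596191406), (58.78815460205078, 92.06915283203125), 27.365835189819336)
   maxaxis [-0.501   0.8655  0.0005] zrange 0.27336153922870854 0.2776575141310498
B s 606 215 centre [ 0.281  -0.3322  0.2763] n [0.0335 0.0151 0.9993] tilt 2.105622172920413 downdir [0.9119 0.4104] rect ((280.8963928222656, -334.4801330566406), (52.843685150146484, 94.77622985839844), 29.89390754699707)
   maxaxis [ 0.5361 -0.8441 -0.0052] zrange 0.2733269804521331 0.27933654374631867
foot B ((280.0052795410156, -342.7225036621094), (169.44500732421875, 247.01763916015625), 28.22397804260254) 0.026442503711723825
tower ((586.6917114257812, 362.5721435546875), (126.95819854736328, 126.94532012939453), 14.598128318786621)
button [0.5808 0.3834 0.1935] ((581.9503173828125, 383.7566833496094), 24.872312545776367)
tray ((688.5441284179688, 277.28887939453125), (251.772216796875, 97.8260498046875), 24.816843032836914)
```

View pics/c1.png

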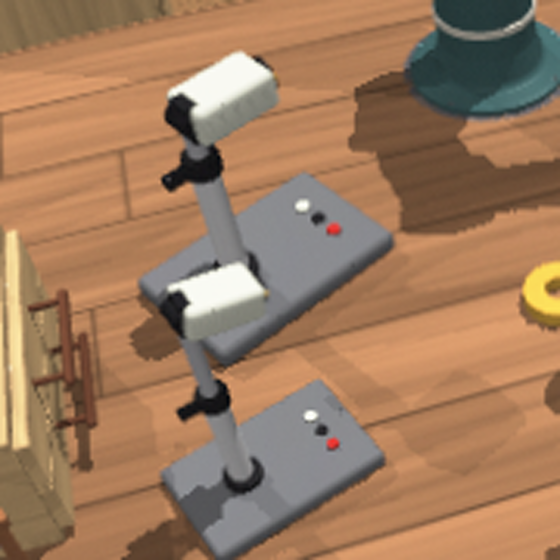

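The crop confirms it: the near camera, with its head at crop (215,300), has a 191 x 129 mm foot by measurement, so it is the smaller one. The other's foot is 247 x 169 mm. Before planning the tray grasp I'll check the gripper body's dimensions, then press the button.

```bash
python3 - <<'E'
from h import *
np.set_printoptions(precision=3,suppress=True)
s=env.sense(); R=np.array(s["tcp_rot"]);o=np.array(s["ee_pos"])
Q=np.concatenate([np.load("pics/%s0.npz"%c)["X"].reshape(-1,3) for c in("top","scene")])
L=(Q-o)@R; L=L[(np.linalg.norm(L,axis=1)<.4)&(Q[:,2]>.1)]
for a in np.arange(-.3,.02,.02):
    k=L[(L[:,1]>=a)&(L[:,1]<a+.02)]
    if len(k)>3: print(round(a,2),len(k),"x",k[:,0].min(),k[:,0].max(),"z",k[:,2].min(),k[:,2].max())
xm=np.array([-.252,.968,0]);xm/=np.linalg.norm(xm)
def tool(tilt,sgn):
    z=sgn*xm; y=np.array([0,0,-1.]); 
    c,s_=np.cos(tilt),np.sin(tilt)
    ap=c*y+s_*xm; zz=sgn*(c*xm+s_*np.array([0,0,1.]))
    return np.column_stack([np.cross(ap,zz),ap,zz])
f=np.array([-.332,.943,0]);f/=np.linalg.norm(f);t=np.radians(13.2)
f=f*np.cos(t)-np.array([0,0,np.sin(t)])
B=np.array([.546,-.341,.248])+.12*f; print("bead target",B)
for sg in(1,-1):
    for ti in(0,.17,-.3): print("tray",sg,ti,solver.inverse_kinematics([.6244,.2179,.05],tool(ti,sg)))
    x=sg*f
    for ph in np.radians([-40,-20,0,20,40]):
        lat=np.cross([0,0,1.],f);lat/=np.linalg.norm(lat);up=np.cross(f,lat)
        y=-up*np.cos(ph)+lat*np.sin(ph)
        print("show",sg,np.degrees(ph),solver.inverse_kinematics(B+.01*y,np.column_stack([x,y,np.cross(x,y)])))
print(env.sense()["t"],s["joint_positions"])
E
```

```text
-0.3 103 x -0.0079211263518178 0.04573265476147692 z -0.03759002838652505 0.03625998638685953
-0.28 125 x -0.011261328968100566 0.04194151246826858 z -0.037028714812973616 0.034475969749131634
-0.26 198 x -0.014759411012878792 0.038807127110841985 z -0.03847522234980359 0.03078758420467853
-0.24 259 x -0.0108338354049357 0.04167220097022141 z -0.041229380587137 0.037536258141818
-0.22 182 x -0.01415337717543724 0.03989148624999106 z -0.04086307364998631 0.03605278973237848
-0.2 255 x -0.027278974602514543 0.041580058841890824 z -0.042144718807128376 0.03718943792333526
-0.18 226 x -0.030677293869433245 0.039739322017009464 z -0.04426263578966779 0.014662732533875565
-0.16 147 x -0.023076868457882288 0.026142640946326418 z -0.045550347652860326 0.017317580311784167
-0.14 1036 x -0.03536099261301523 0.03852243810705596 z -0.09759711715146036 0.09748124202177366
-0.12 501 x -0.034357990647583055 0.03841737989512431 z -0.09561801427995288 0.09269528351687382
-0.1 116 x -0.03502634158497041 0.03742252686157064 z -0.08984907723219498 0.08596467869248428
-0.08 43 x -0.013132263909592722 0.0
[... 845 characters left out ...]
2 -1.957]
show 1 20.0 [-0.7    0.822  1.347  1.809 -0.414  1.184 -2.101]
show 1 40.0 [-0.626  1.06   1.336  1.612 -0.327  1.471 -2.146]
tray -1 0 [-0.783  0.739  0.572  1.707 -0.507  0.848 -1.303]
tray -1 0.17 [-0.674  0.733  0.534  1.713 -0.686  0.896 -1.104]
tray -1 -0.3 [-0.943  0.793  0.61   1.673 -0.17   0.851 -1.671]
show -1 -40.0 [ 1.222  0.219 -0.662  2.255 -1.201  0.324  2.124]
show -1 -20.0 [-0.149  0.137  0.614  2.174 -0.374  0.475  1.124]
show -1 0.0 [-0.365  0.283  0.743  1.993 -0.017  0.79   0.693]
show -1 20.0 [-0.437  0.514  0.812  1.795  0.028  1.121  0.616]
show -1 40.0 [-0.311  0.691  0.636  1.592  0.166  1.449  0.498]
1.3 [-1.288  0.468 -0.012  1.603  0.006  1.071 -0.056]
```

The body spans ±97 mm along the jaws and would hit the tower if I grasped with the tool upright, so I'll lean the tool about 8° away from the tower. First I'll go to the button by an inner waypoint and press it.

```bash
cat >> h.py <<'E'
np.set_printoptions(precision=4,suppress=True)
xm=np.array([-.252,.968,0]);xm/=np.linalg.norm(xm)
def tool(tilt):
    c,s=np.cos(tilt),np.sin(tilt); Z=np.array([0,0,1.])
    ap=-c*Z+s*xm; z=c*xm+s*Z
    return np.column_stack([np.cross(ap,z),ap,z])
E
python3 - <<'E'
from h import *
btn=np.array([.5816,.3836,0])
env.reach([.40,.36,.36],tool(0)); effector.grasp(5)
env.reach(btn+[0,0,.23],tool(0))
env.movel(btn+[0,0,.197],rate=.06); print(env.sense()["wrist_force"],env.sense()["t"])
for z in (.1835,.182):
    env.movel(btn+[0,0,z],rate=.02); s=env.sense(); print(z,s["ee_pos"],s["wrist_force"],s["t"])
E
```

```text
[0.3593 0.3782 0.2946] 5.5667
0.1835 [0.5819 0.3838 0.1836] [1.757  0.7102 2.4943] 6.3917
0.182 [0.5819 0.3838 0.1825] [0.2286 0.9433 3.9643] 6.6417
```

```bash
python3 - <<'E'
from h import *
btn=np.array([.5816,.3836,0])
env.movel(btn+[0,0,.1815],rate=.02); s=env.sense(); print(s["ee_pos"],s["wrist_force"])
env.pause(.6)
env.movel(btn+[0,0,.24],rate=.08); effector.release()
env.movel([.53,.27,.36],tool(.14),rate=.2)
out=[]
for c in("scene","top"):
    p,d,X=cloud(c); np.savez("pics/%s1.npz"%c,p=p,d=d,X=X)
    print(c,[(np.array(r["at"]),round(r["score"],2)) for r in tip_of(c,"bead_1")],[(np.array(r["at"]),round(r["score"],2)) for r in tip_of(c,"tray_rest")][:1])
    q=p.astype(int); m=(q[...,2]>q[...,0]+30)&(q[...,2]>q[...,1]+15)&(X[...,2]>.015)&(X[...,2]<.06)&(np.hypot(X[...,0]-.6244,X[...,1]-.2179)<.09)
    if m.sum()>3:
        k=X[m];print(m.sum(),k.mean(0),k.min(0),k.max(0),((k-[.5906,.3476,0])@np.column_stack([xm,[xm[1],-xm[0],0],[0,0,1]])).min(0),((k-[.5906,.3476,0])@np.column_stack([xm,[xm[1],-xm[0],0],[0,0,1]])).max(0))
    v,u=(175,350) if c=="scene" else (155,185)
    h,w=(85,110)
    out.append(cv2.resize(p[v-10:v+h-10,u:u+w],(660,510),interpolation=cv2.INTER_CUBIC)[:290 if c=="top" else 510])
save(cv2.vconcat(out)[:800],"c2.png"); print(env.sense()["t"])
E
python3 -c "
import cv2;a=cv2.imread('pics/c2.png');print(a.shape);cv2.imwrite('pics/c2.png',cv2.resize(a,None,fx=.74,fy=.74))"
```

```text
[0.5819 0.3838 0.1824] [0.81   0.3356 6.1808]
scene [(array([ 0.4331, -0.0405, -0.0042]), 0.7)] [(array([0.6295, 0.2218, 0.0291]), 0.79)]
107 [0.6309 0.2177 0.0376] [0.6093 0.2041 0.0162] [0.6464 0.2352 0.0495] [-0.1489 -0.0149  0.0162] [-0.1197  0.0212  0.0495]
top [(array([0.6303, 0.2222, 0.0287]), 0.53)] [(array([0.6305, 0.2227, 0.0275]), 0.43)]
65 [0.6268 0.2127 0.0383] [0.6092 0.2019 0.0184] [0.6469 0.2253 0.0479] [-0.1488 -0.016   0.0184] [-0.1305  0.021   0.0479]
11.0667
(800, 660, 3)
```

View pics/c2.png

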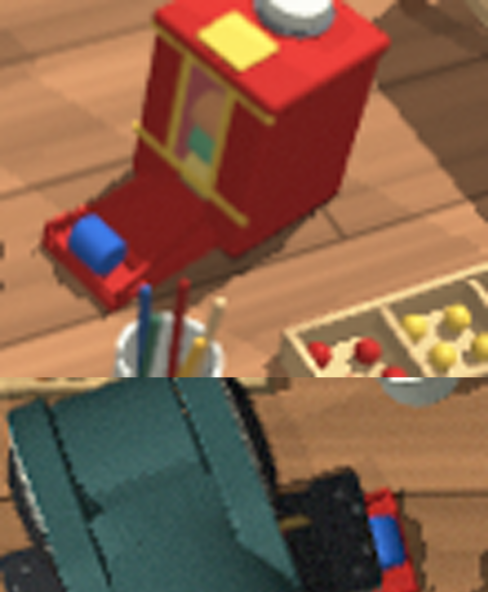

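The crop shows only the blue bead, lying across the tray against the lip at crop (97,243), with green and orange still behind the window. I'll grasp it with the tool leaning 8° away from the tower.

```bash
python3 - <<'E'
from h import *
R=tool(.14); C=np.array([.628,.2195,.027])+.002*xm
T=C+.0055*R[:,1]
env.reach(T-.09*R[:,1],R); env.movel(T-.02*R[:,1],rate=.12); env.movel(T,rate=.04)
s=env.sense();print(s["t"],s["ee_pos"]-T,s["wrist_force"])
effector.grasp(15); s=env.sense();print(s["t"],s["gripper_width"],s["wrist_force"],s["ee_pos"]-T)
env.movel(T+[0,0,.06],rate=.06); 
env.movel(T+[0,0,.20]-.05*xm,rate=.2); s=env.sense();print(s["t"],s["gripper_width"],s["wrist_force"])
p,d,X=cloud("scene"); np.savez("pics/scene2.npz",p=p,d=d,X=X)
i=viewer.camera_info("scene");K=np.array(i["intrinsics"]);Rc=np.array(i["rotation"])
q=(np.array(s["ee_pos"])-i["eye"])@Rc; u=int(K[0,0]*q[0]/-q[2]+K[0,2]);v=int(K[1,2]-K[1,1]*q[1]/-q[2]); print(u,v)
save(cv2.resize(p[max(0,v-45):v+45,u-55:u+55],(660,540),interpolation=cv2.INTER_CUBIC),"c3.png")
E
```

```text
13.5167 [-0.     -0.     -0.0002] [ 0.2038 -0.1402  0.2524]
14.45 0.03133410352152874 [-0.4317 -0.8532  0.2644] [ 0. -0.  0.]
16.4917 0.03160053356202643 [-0.7311 -0.584  -0.6294]
366 185
```

View pics/c3.png

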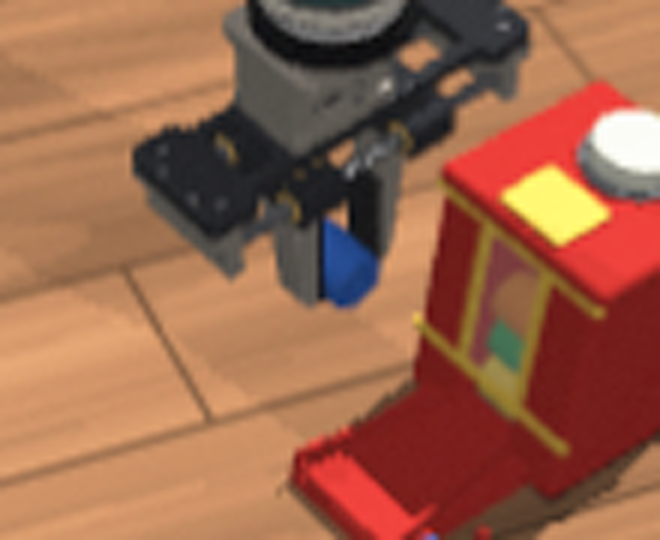

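The bead is held and clear of the tray, width 31.6 mm. At crop (350,265) it may be turned a little about the jaw axis, so I'll fit its axis to the depth points in the tool frame.

```bash
cat >> h.py <<'E'
from scipy.optimize import least_squares
def beadfit(p,X,s,z0=0.):
    """cylinder in tool frame: centre (cx,cy), axis angle th in the tool x-y plane"""
    o=np.array(s["ee_pos"]);R=np.array(s["tcp_rot"]); L=(X-o)@R
    q=p.astype(int); m=(q[...,2]>q[...,0]+35)&(q[...,2]>q[...,1]+20)&(np.linalg.norm(L,axis=-1)<.06)
    k=L[m]
    def res(a):
        cx,cy,th=a; c=k-[cx,cy,z0]; ax=np.array([np.cos(th),np.sin(th),0])
        t=c@ax; r=np.linalg.norm(c-np.outer(t,ax),axis=1)
        d1=r-.0157; d2=abs(t)-.018
        return np.where((d1>0)&(d2>0),np.hypot(d1,d2),np.maximum(d1,d2))
    rs=[least_squares(res,[0,-.005,t0],loss="soft_l1",f_scale=.002) for t0 in np.radians(np.arange(-80,90,20))]
    rs.sort(key=lambda r:r.cost)
    for r in rs[:5]: print(len(k),"centre",r.x[:2],"deg",np.degrees(r.x[2]),"cost",r.cost*1e6,"rms",np.sqrt((r.fun**2).mean()))
    return k,rs[0].x
E
python3 - <<'E'
from h import *
Z=np.load("pics/scene2.npz"); s=env.sense(); k,x=beadfit(Z["p"],Z["X"],s); print(k.min(0),k.max(0))
p,d,X=cloud("top"); beadfit(p,X,s)
E
```

```text
92 centre [-0.0008 -0.0058] deg 2.335398585059199 cost 98.6704199908776 rms 0.001713233405459717
92 centre [-0.0008 -0.0058] deg 2.3354870957259553 cost 98.67041999094161 rms 0.0017132331825314066
92 centre [-0.0008 -0.0058] deg 2.3355026269470622 cost 98.67041999232946 rms 0.0017132331434558403
92 centre [-0.0008 -0.0058] deg 2.022907177674583 cost 98.7360549547508 rms 0.001714636202234616
92 centre [-0.0008 -0.0058] deg 2.0228047010480457 cost 98.73605497634817 rms 0.0017146365536453495
[-0.0132 -0.0251 -0.0149] [0.0215 0.0038 0.0172]
0 centre [ 0.    -0.005] deg -80.0 cost 0.0 rms nan
0 centre [ 0.    -0.005] deg -59.99999999999999 cost 0.0 rms nan
0 centre [ 0.    -0.005] deg -40.0 cost 0.0 rms nan
0 centre [ 0.    -0.005] deg -20.0 cost 0.0 rms nan
0 centre [ 0.    -0.005] deg 0.0 cost 0.0 rms nanh.py:30: RuntimeWarning: Mean of empty slice.
  for r in rs[:5]: print(len(k),"centre",r.x[:2],"deg",np.degrees(r.x[2]),"cost",r.cost*1e6,"rms",np.sqrt((r.fun**2).mean()))
  ret = ret.dtype.type(ret / rcount)
```

The bead is straight in the jaws: axis within about 2° of tool x, centre 6 mm behind the tips. Now I'll take it to the camera, approaching along the optical axis.

```bash
cat > show.py <<'E'
from h import *
h,t=np.radians(19.2),np.radians(13.2)
f=np.array([-np.sin(h)*np.cos(t),np.cos(h)*np.cos(t),-np.sin(t)])
lens=np.array([.546,-.341,.248]); B=lens+.12*f
lat=np.cross([0,0,1.],f);lat/=np.linalg.norm(lat);up=np.cross(f,lat)
def R(sg,ph):
    y=-up*np.cos(ph)+lat*np.sin(ph); return np.column_stack([sg*f,y,np.cross(sg*f,y)])
off=np.array([-.0008,-.0058,0])
E
python3 - <<'E'
from show import *
q0=np.array(env.sense()["joint_positions"]); c=[]
for sg in(1,-1):
    for ph in np.radians(np.arange(-30,31,10)):
        r=R(sg,ph); q=solver.inverse_kinematics(B+.08*f-r@off,r)
        if q is not None: c.append((abs(np.array(q)-q0).max(),sg,ph,q))
c.sort(key=lambda a:a[0]); _,sg,ph,q=c[0]; print([(round(a[0],2),a[1],round(a[2],2)) for a in c[:4]],q0,q)
r=R(sg,ph)
env.goto_joints(q); print(env.sense()["t"])
env.movel(B-r@off,r,rate=.06); env.pause(.3)
s=env.sense(); print(s["t"],s["ee_pos"]+r@off-B,s["gripper_width"],s["wrist_force"])
P=[]
for n in("scene","top"):
    p,d,X=cloud(n); np.savez("pics/%s3.npz"%n,p=p,d=d,X=X); P.append(p)
    k=beadfit(p,X,s) if n=="scene" else 0
    print(n,[(np.array(a["at"]),round(a["score"],2)) for a in tip_of(n,"lens")])
save(cv2.vconcat([cv2.resize(P[0][120:290,100:325],(450,340)),cv2.resize(P[1][150:270,350:550],(450,270))])[:600],"c4.png")
E
```

```text
[(np.float64(0.84), -1, np.float64(-0.52)), (np.float64(0.97), -1, np.float64(-0.35)), (np.float64(1.22), -1, np.float64(-0.17)), (np.float64(1.25), 1, np.float64(0.35))] [-0.347   0.4884  0.14    1.5711 -0.2306  1.1048  1.7092] [-0.0621  0.0276  0.4331  2.3817 -0.7781  0.2647  1.4735]
17.975
19.7583 [-0.      0.0001  0.    ] 0.03174584067845779 [-0.34    0.3436 -0.2554]
72 centre [-0.0033 -0.0074] deg 1.4382784720461481 cost 109.85641843016101 rms 0.002288111898929089
72 centre [-0.0033 -0.0074] deg 1.4383044978162458 cost 109.85641843016865 rms 0.0022881121126144322
72 centre [-0.0033 -0.0074] deg 1.4382770142511565 cost 109.85641843034696 rms 0.0022881118864973697
72 centre [-0.0033 -0.0074] deg 1.4382647326193845 cost 109.85641843257233 rms 0.0022881117897144802
72 centre [-0.0033 -0.0074] deg 1.4382537426029214 cost 109.85641843664392 rms 0.002288111640440807
scene [(array([ 0.5431, -0.3454,  0.2477]), 0.92), (array([ 0.2521, -0.2891,  0.249 ]), 0.8), (array([ 0.7919, -0.0237,  0.0039]), 0.23)]
top [(array([ 0.5479, -0.3438,  0.2482]), 0.58)]
```

View pics/c4.png

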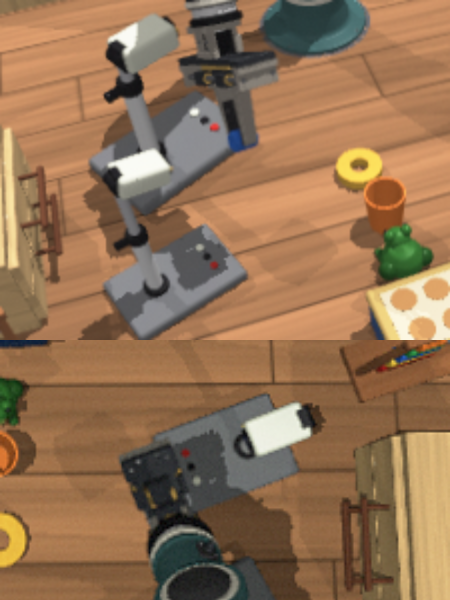

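Top and scene crops show the bead in the jaws (scene crop (236,140)) ahead of the smaller camera's lens. The camera hasn't moved: fresh lens readings average (0.5455, -0.3446, 0.248), within 4 mm of the value I used. The bead's axis fits to 1.4°, and the frog, cup, ring and tin haven't moved. Handing in.

```bash
python3 - <<'E'
from h import *
s=env.sense();print(s["t"],abs(np.array(s["joint_velocities"])).max(),s["gripper_width"])
print(workorder.finish_job())
E
```

```text
19.9583 0.002046422142396311 0.0315902925855252
the job is handed in; nothing more can be done
None
```

The job is handed in at about 20 s of robot time, with the blue bead still gripped in front of the smaller document camera.

- **Press:** I pressed the button slowly, once, and only the blue bead came out. Green and orange were still visible behind the window afterwards, with yellow apparently at its foot.
- **Grasp:** I gripped the bead across its diameter, with the tool leaning 8° away from the tower so that the gripper body cleared it. The finger opening stayed at about 31.6 mm until the end.
- **Hold:** The bead is about 12 cm ahead of the lens, on my estimate of its axis, with the hole along that axis. The arm was practically still at hand-in.

**Checks that disagreed:**
- **Bead position:** The last fit put the bead's axis within 1.5° of the intended line. It placed the bead's centre about 3 mm from the first fit, but on fewer visible points.
- **Lens position:** The later lens readings differed by about 4 mm from the value I used.
- **Camera heading:** The two pictures disagreed by about 3° on which way the camera head points, so the aim is good to a few degrees and a few millimetres.

In the last pictures I saw no sign that the camera, frog, cup, ring or tin had moved. The pencil pot was not in them, but the arm did not go near it.

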